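# Set the rim gauge to the red stop

### The job

Set the potter's rim gauge for the next batch: with a fingertip press down the yellow pad in the middle of the blue carriage to free its friction brake and, keeping the pad pressed, push the carriage along its rail until it touches the red stop (not the grey one). Then let go, so that the pad springs up and the carriage stays locked against the red stop. Never force the carriage along with its pad up, grip or lift nothing, and leave the vases and the spatula alone.

Things in the scene. Friction and masses are not known exactly. Their poses are not given: they have to be found in the camera images.
- pad_top (a point): centre of the top of the yellow brake pad, 54 mm along the rail by 66 mm across it, sunk between the carriage's two raised ends. It lies 46 mm above the table with the pad up, 40 mm with it fully pressed, and moves with the pad and the carriage
- carriage_mid (a point): middle of the blue carriage, a fixed point of it 46 mm above the table (where pad_top is while the pad is up). Its y axis runs along the rail. The carriage is 100 mm long along the rail and 90 mm across; its two raised ends, each 20 mm long, rise to 64 mm above the table (18 mm above the pad), and the room between them is 60 mm long and open to the sides, so shut fingers fit in from above and can push against either end. A brass pointer sticks out low on its +x side
- red_stop_mid (a point): the red stop, a fixed block on the rail, 20 mm along the rail, 90 mm across, 30 to 58 mm above the table, with a low red knob on top to 68 mm; this point is its centre, on the rail's centre line, 46 mm above the table. When the carriage touches it, carriage_mid is 60 mm from this point. It may be at either end of the rail
- grey_stop_mid (a point): the grey stop, of the same size, with a black knob, at the other end of the rail; not to be used. This point is its centre, 46 mm above the table
- carriage (a joint): place of the carriage along the rail in m, growing to carriage_mid's +y; 0 is the middle of the 460 mm rail. Free of its brake it takes 1 to 3 N to push; with the brake on it holds against some 8 to 13 N
- pad (a joint): how far the pad is pressed, in m: 0 up (brake on) to 0.006 fully down. It begins to move at 6 N, and the brake is then free, and is fully down at 11 N; let go, it springs up and the brake holds the carriage
- gauge: the whole gauge, fixed to the table: a grey base plate 140 x 480 mm, 10 mm thick, with the rail along its y axis, rail top 30 mm above the table, 26 mm high end plates. Origin on the table under the middle of the rail
- vase0_mid (a point): freshly thrown dark clay vase, bystander, loose; 115 mm tall, 80 mm across the rim, standing on the ware board (top 14 mm above the table). This point is its centre, half-way up
- vase1_mid (a point): freshly thrown dark clay vase, bystander, loose; 115 mm tall, 80 mm across the rim, standing on the ware board (top 14 mm above the table). This point is its centre, half-way up
- vase2_mid (a point): freshly thrown dark clay vase, bystander, loose; 115 mm tall, 80 mm across the rim, standing on the ware board (top 14 mm above the table). This point is its centre, half-way up
- spatula_grip (a point): middle of the handle of a loose spatula lying on the table, about 0.25 m long, a bystander

How it is judged (in metres and radians):
On the way, in this order (a step that is already met when the one before it is completed fails the run):
1. the pad is pressed while the carriage is still where it started (value of joint pad above 0.0015 m and distance of carriage_mid from where it was at the start of the episode below 0.01 m), for 0.05 s.
2. the carriage, its pad still pressed, touches the red stop (value of joint pad above 0.0015 m and horizontal distance between carriage_mid and red_stop_mid below 0.063 m), for 0.05 s.
At the end, for the whole second after the job is handed in: The carriage rests against the red stop (its middle within 63 mm of the stop's centre; 60 mm is touching), the pad is up again (pressed less than 1.5 mm), the carriage is still, and the vases and the spatula are within 15 mm of where they began (horizontal distance between carriage_mid and red_stop_mid below 0.063 m and value of joint pad below 0.0015 m and velocity of joint carriage between -0.005 and 0.005 m/s and distance of each of vase0_mid, vase1_mid, vase2_mid, spatula_grip from where it was at the start of the episode below 0.015 m).
It fails at once if the carriage is forced along with its pad up (more than 3 mm from its start and faster than 15 mm/s with the pad pressed less than 0.5 mm) (value of joint pad below 0.0005 m and distance of carriage_mid from where it was at the start of the episode above 0.003 m and (velocity of joint carriage above 0.015 m/s or velocity of joint carriage below -0.015 m/s)).
It fails at once if a vase or the spatula is moved by more than 20 mm (distance of any of vase0_mid, vase1_mid, vase2_mid, spatula_grip from where it was at the start of the episode above 0.02 m).
It also fails if it takes over 42 s, if anything falls off the work surface, if the arm or the gripper's body presses on something with over 40 N, if the wrist force passes 120 N, or if a joint passes its speed limit or range.

### The arm

A 7-joint arm with a two-finger parallel gripper is mounted at the origin on the work surface. World frame = base frame: x ahead of the robot, y to its left, z up, the work surface at z = 0. Lengths are in mm, angles in degrees, forces in N, time in s.
With the tool pointing down it reaches from about 400 to 875 mm from the base axis. Payload 6.5 kg.
Tool frame: the origin (TCP) lies midway between the tips of the shut fingers; the grasp point (between the pads) lies hold_point_z behind it (hold_point_z is the distance from the TCP to the grasp point, in mm); z points along the fingers, y is the line along which they close (so a half turn about z gives the same grasp; the last joint's range is limited). The gripper opens to 85 mm and grips with 20 to 120 N. Pads are 22 mm wide; open, the fingers measure 114 mm over their backs; the gripper's body (76 mm by 85 mm) begins 54 mm behind the grasp point. The pads swing forward as they close: fully open they stand 13 mm farther back than shut.
Start: joints at [66.222, 30.733, -0.252, 88.115, 0.149, 61.152, -4.079], TCP at [222.146, -610.853, 231.29] pointing down, gripper open.
Joint ranges: [-154.64, 154.64], [-21.42, 123.67], [-72.66, 72.17], [13.99, 137.28], [-74.86, 254.86], [10.95, 109.41], [-158.01, 158.01]. Speed limits (degrees/s): [136.94, 136.94, 180, 180, 180, 180, 180].

### API

Orientations are given as [roll, pitch, yaw] about the fixed x, y, z axes, in that order (R = Rz(yaw) Ry(pitch) Rx(roll)).
In Python, from plant import * gives the robot as it stands.
- The arm moves only by the tool step_arm, never from a script. Its argument "moves" is a list of rows, each an object with "delta_pos": the shift along the tool's x, y, z each as a share of 60 cm, from -1 to 1, a list of three; "roll": the turn about the tool's z as a share of pi/2 rad, from -1 to 1; "jaw": the closure, from -1 (fully open) to 1 (shut). In form: [{"delta_pos": [x, y, z], "roll": roll, "jaw": jaw}, ...]. A call has 1 to 5 rows; each row is the pose to reach, as a shift and turn from the pose commanded when the call began, along the tool's axes at that moment; what a row does not reach only later rows make up. A row lasts 1/8 s, in which the tool goes at most 62.5 mm and 10.7 degrees, less where a joint would pass 70% of its speed; a pose out of reach is approached as far as the arm can. A call with a number of a shift or a turn outside -1 to 1 is refused whole. A call with a gripper value outside its range is refused whole. The fingers move at their own pace and stop on an object; the grip force is fixed at half the most. Time passes only in rows, so rows that repeat a pose let the fingers close. It gives the time, the measured TCP pose, the force, the opening and the grip force at its end, in the units of the state.
- read_state(): the state, without advancing time (a new reading comes with each control period).
- get_image(name): name is "scene" or "side" or "wrist"; returns (picture, depth): 384x512x3 uint8, red, green, blue; 384x512 float32, mm along the optical axis (not along the pixel's ray), 0 where there is no reading.
- camera_model(name): a dict with "fx", "fy", "cx", "cy" (pixels), "R" (3x3) and "t" (3): a world point X has camera coordinates R X + t. Camera axes: x right, y down, z forward; pixel columns grow to the right and rows downward; lengths in mm; the calibration is good to about 2 mm. The wrist camera is an equidistant fisheye: a pixel r from the principal point sees the ray r / f radians off the axis. A picture is of the moment at which its call begins: read the wrist's pose just before it. camera_model takes no time and is no camera call; for the wrist camera it gives the pose at the moment of the call.
- job_done(): hands the job in; it is judged then, once.
The state is a dict: "clock": time; "joint_positions": joint angles; "dq": joint speeds; "joint_torque": joint torques, N m; "ee_pos": TCP position; "tcp_rot": TCP orientation; "wrist_force": force on the tool from outside, world axes, zero at the start; "torque": the same for the moment, N m; "opening": finger opening in mm; "grip_force": force on a finger pad.
Only numpy, scipy, OpenCV 4.12 (cv2) and the standard library are available. Lean on these libraries where they do the work, as an engineer would, in place of code of your own. Each camera call takes 0.05 s, during which the arm holds its last target. There are 200 camera calls.

## Working session

There is one attempt and no reset: what is moved stays moved. The work goes in short steps, Python scripts to look and compute and a tool call to move; the robot and the scene stay as the last step left them, time stands still between calls to the robot, and variables do not carry over. Pictures are saved under pics/ and viewed, at most 10 in all, crops included, and the job is handed in when it is done.

Besides the shell and the picture viewer there is one more tool, called after "Emit:" by a JSON object that holds its "op" and its "data", one argument or row to a line. step_arm: Moves the arm, as the interface text tells. Shift numbers are shares of 60 cm and turn numbers shares of pi/2 rad, none past 1 either way. Its arguments: {"type":"object","properties":{"moves":{"type":"array","items":{"type":"object","properties":{"delta_pos":{"type":"array","items":{"type":"number"}},"roll":{"type":"number"},"jaw":{"type":"number"}}}}},"required":["moves"]}

```bash
mkdir -p pics
cat > h.py <<'E'
from plant import *
import numpy as np, cv2
def snap(n,f):
    im,d=get_image(n); cv2.imwrite(f'pics/{f}.png',im[:,:,::-1]); np.save(f'pics/{f}.npy',d); return im,d
def w(n,d,u,v):
    m=camera_model(n); z=d[v,u]; c=np.array([(u-m['cx'])/m['fx']*z,(v-m['cy'])/m['fy']*z,z])
    return np.array(m['R']).T@(c-np.array(m['t']))
E
python3 - <<'E'
from h import *
a,_=snap('scene','s0'); b,_=snap('side','d0')
s=read_state(); print(s['clock'],s['ee_pos'],s['tcp_rot'],s['opening'],s['wrist_force'])
print({k:np.round(v,2).tolist() for k,v in camera_model('scene').items()})
E
```

```text
0.1 [ 221.97324612 -610.35428799  230.49707888] [-1.79913261e+02  6.44004036e-03  1.99908700e+01] 85.69829935969872 [ 1.40720307 -0.12958792 -0.31343511]
{'fx': 453.39, 'fy': 453.39, 'cx': 253.87, 'cy': 190.4, 'R': [[0.71, 0.7, 0.02], [0.49, -0.48, -0.73], [-0.5, 0.53, -0.69]], 't': [-351.58, -191.06, 1817.56]}
```

View pics/s0.png

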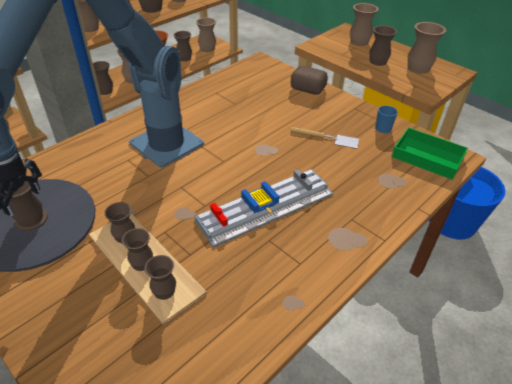

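View pics/d0.png

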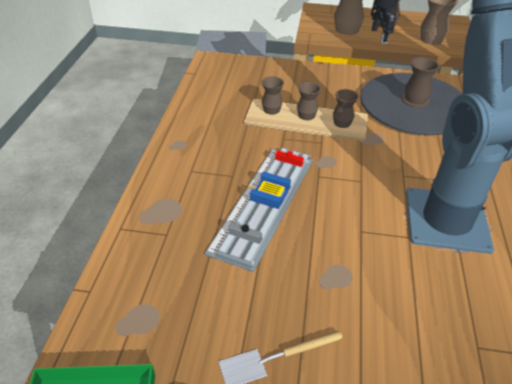

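The scene view shows the red stop near (219,213), the yellow pad at (261,198) and the grey stop at (306,180). In the side view they are at (289,158), (271,189) and (245,230). The vases stand on the board beyond the red end of the rail, and the spatula is beyond the grey end.

Run:
```python
from h import *
boxes={'scene':(190,165,340,245),'side':(200,140,320,275)}
for n,f in(('scene','s0'),('side','d0')):
    im=cv2.imread(f'pics/{f}.png')[:,:,::-1].astype(int); d=np.load(f'pics/{f}.npy')
    R,G,B=im[...,0],im[...,1],im[...,2]
    box=np.zeros(d.shape,bool); x0,y0,x1,y1=boxes[n]; box[y0:y1,x0:x1]=1
    for k,m in dict(yel=(R>180)&(G>160)&(B<90),blue=(B>R+60)&(B>G+40),red=(R>150)&(G<60)&(B<70)).items():
        vs,us=np.where(m&box&(d>0)); P=np.array([w(n,d,u,v) for u,v in zip(us,vs)])
        if k!='yel':P=P[P[:,2]>50]   # tops only
        (c,sz,a)=cv2.minAreaRect(P[:,:2].astype(np.float32))
        print(n,k,len(P),P.mean(0).round(1),np.percentile(P[:,2],[5,50,95]).round(),'rect',np.round(c,1),np.round(sz),round(a,1))
u={'scene':(306,180),'side':(245,230)}
for n,f in(('scene','s0'),('side','d0')):
    d=np.load(f'pics/{f}.npy'); print(n,'grey',w(n,d,*u[n]).round(1))
```

```text
scene yel 142 [514.7   9.8  46.7] [41. 47. 51.] rect [525.6   7.9] [48. 96.] 79.7
scene blue 271 [515.6   5.9  61. ] [53. 62. 66.] rect [511.3   9.5] [103.  90.] 75.8
scene red 113 [ 474.4 -145.3   59.1] [53. 58. 68.] rect [ 472.6 -144.3] [21. 90.] 75.8
side yel 214 [506.6   7.3  49. ] [46. 49. 52.] rect [519.1   2.3] [45. 96.] 70.6
side blue 450 [507.6  17.8  61.1] [52. 63. 67.] rect [507.4  14.2] [104.  89.] 76.4
side red 145 [ 469.8 -134.9   58.2] [51. 58. 69.] rect [ 469.8 -136.1] [21. 87.] 74.2
scene grey [575.8 174.3  62.1]
side grey [550.  193.9  66. ]
```

Emit:
{"op": "step_arm", "data": {
  "moves": [
    {"delta_pos": [0, 0, -0.1], "roll": 0, "jaw": -1},
    {"delta_pos": [0.8, -0.8, -0.1], "roll": 0.38, "jaw": 1},
    {"delta_pos": [0.8, -0.8, -0.1], "roll": 0.38, "jaw": 1},
    {"delta_pos": [0.8, -0.8, -0.1], "roll": 0.38, "jaw": 1},
    {"delta_pos": [0.8, -0.8, -0.1], "roll": 0.38, "jaw": 1}
  ]
}}

```text
clock: 0.72
ee_pos: [327.3, -384.8, 291.1]
tcp_rot: [-180.0, 0.0, -14.4]
wrist_force: [2.2, -1.0, -0.1]
opening: 12.5
grip_force: 0.0
```

```bash
cat > go.py <<'E'
from h import *
import sys
from scipy.spatial.transform import Rotation as Q
s=read_state(); R=Q.from_euler('xyz',s['tcp_rot'],degrees=True).as_matrix()
t=np.array(eval(sys.argv[1])); d=R.T@(t-s['ee_pos'])/600
yaw=s['tcp_rot'][2]; print(s['clock'],np.round(s['ee_pos'],1),np.round(s['tcp_rot'],1),'delta',d.round(4),'roll',round(-(float(sys.argv[2])-yaw)/90,3),'open',round(s['opening'],1),'F',np.round(s['wrist_force'],1))
E
python3 go.py "[510,11,130]" -14.5
```

```text
0.725 [ 327.3 -384.8  291.1] [-180.     0.   -14.4] delta [ 0.131  -0.7146  0.2685] roll 0.001 open 12.5 F [ 2.2 -1.  -0.1]
```

Emit:
{"op": "step_arm", "data": {
  "moves": [
    {"delta_pos": [0.13, -0.715, 0], "roll": 0, "jaw": 1},
    {"delta_pos": [0.13, -0.715, 0], "roll": 0, "jaw": 1},
    {"delta_pos": [0.13, -0.715, 0], "roll": 0, "jaw": 1},
    {"delta_pos": [0.13, -0.715, 0], "roll": 0, "jaw": 1},
    {"delta_pos": [0.13, -0.715, 0], "roll": 0, "jaw": 1}
  ]
}}

```text
clock: 1.35
ee_pos: [456.9, -100.6, 291.3]
tcp_rot: [180.0, -0.0, -14.2]
wrist_force: [1.0, -0.4, -0.6]
opening: 0.1
grip_force: 0.0
```

Emit:
{"op": "step_arm", "data": {
  "moves": [
    {"delta_pos": [0.04, -0.21, 0.2], "roll": 0, "jaw": 1},
    {"delta_pos": [0.04, -0.21, 0.2], "roll": 0, "jaw": 1},
    {"delta_pos": [0.04, -0.21, 0.2], "roll": 0, "jaw": 1},
    {"delta_pos": [0.04, -0.21, 0.2], "roll": 0, "jaw": 1}
  ]
}}

```text
clock: 1.85
ee_pos: [509.2, 17.1, 168.6]
tcp_rot: [-180.0, 0.3, -13.9]
wrist_force: [0.0, -1.0, 0.2]
opening: 0.1
grip_force: 0.0
```

```bash
python3 go.py "[510,11,130]" -14.5; python3 -c "
from h import *
m=camera_model('wrist');print(m)
im,d=snap('wrist','w0');cv2.imwrite('pics/w0b.png',cv2.resize(im[:,:,::-1],(800,600)))"
```

```text
1.85 [509.2  17.1 168.6] [-180.     0.3  -13.9] delta [0.004  0.0095 0.0643] roll 0.007 open 0.1 F [ 0.  -1.   0.2]
{'fx': 297.3186396354542, 'fy': 297.3186396354542, 'cx': 255.21903037382236, 'cy': 194.00997657884074, 'R': array([[-2.41123377e-01, -9.70494449e-01, -2.03362979e-04],
       [-9.21537127e-01,  2.28894003e-01,  3.13650856e-01],
       [-3.04349867e-01,  7.58159602e-02, -9.49538361e-01]]), 't': array([138.19386239, 443.860981  , 473.70030609])}
```

View pics/w0b.png

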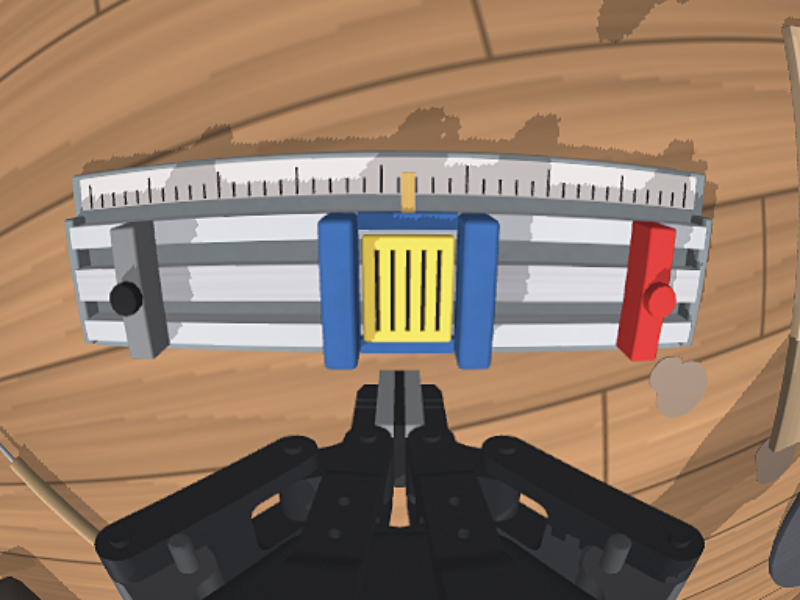

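The wrist view shows the yellow pad top centred at about (413,289) of 800x600. The blue ends span columns 320–498, and the red stop is at about (650,292) on the right.

```bash
python3 - <<'E'
from h import *
m=camera_model('wrist')
def ray(u,v,z):
    x,y=(u*.64-m['cx'])/m['fx'],(v*.64-m['cy'])/m['fy']; r=np.hypot(x,y)
    k=np.sin(r)/r if r>0 else 1
    g=m['R'].T@np.array([x*k,y*k,np.cos(r)]); o=-m['R'].T@m['t']
    return (o+g*(z-o[2])/g[2]).round(1)
for n,u,v,z in[('pad',372,236,46),('pad',455,236,46),('pad',453,342,46),('pad',377,342,46),('endL',321,215,64),('endL',326,367,64),('endR',498,217,64),('endR',490,367,64),('redR',676,226,58),('redR',656,359,58),('redL',634,223,58)]:print(n,ray(u,v,z))
E
python3 go.py "[510,11,130]" -14.5
```

```text
pad [545.7  20.6  46. ]
pad [534.  -26.3  46. ]
pad [469.1 -11.1  46. ]
pad [480.7  34.8  46. ]
endL [566.7  42.6  64. ]
endL [479.5  66.   64. ]
endR [542.5 -50.3  64. ]
endR [455.3 -29.3  64. ]
redR [ 512.8 -165.6   58. ]
redR [ 424.9 -144.6   58. ]
redL [ 520.6 -134.8   58. ]
1.9 [509.8  14.9 170.1] [180.    0.2 -14.1] delta [0.0021 0.0061 0.0668] roll 0.005 open 0.1 F [-0.3 -1.   0.6]
```

Emit:
{"op": "step_arm", "data": {
  "moves": [
    {"delta_pos": [0.002, 0.02, 0.09], "roll": 0, "jaw": 1},
    {"delta_pos": [0.002, 0.02, 0.16], "roll": 0, "jaw": 1},
    {"delta_pos": [0.002, 0.02, 0.19], "roll": 0, "jaw": 1},
    {"delta_pos": [0.002, 0.02, 0.19], "roll": 0, "jaw": 1},
    {"delta_pos": [0.002, 0.02, 0.19], "roll": 0, "jaw": 1}
  ]
}}

```text
clock: 2.52
ee_pos: [510.4, 1.8, 58.9]
tcp_rot: [-180.0, -0.2, -14.2]
wrist_force: [1.0, 0.3, 0.0]
opening: 0.5
grip_force: 0.0
```

```bash
python3 go.py "[508,4,46]" -14.2; python3 -c "
from h import *
im,d=snap('wrist','w1');cv2.imwrite('pics/w1b.png',cv2.resize(im[100:350,130:400,::-1],(648,600)))"
```

```text
2.525 [510.4   1.8  58.9] [-180.    -0.2  -14.2] delta [-0.0048 -0.0026  0.0215] roll -0.0 open 0.5 F [1.  0.3 0. ]
```

View pics/w1b.png

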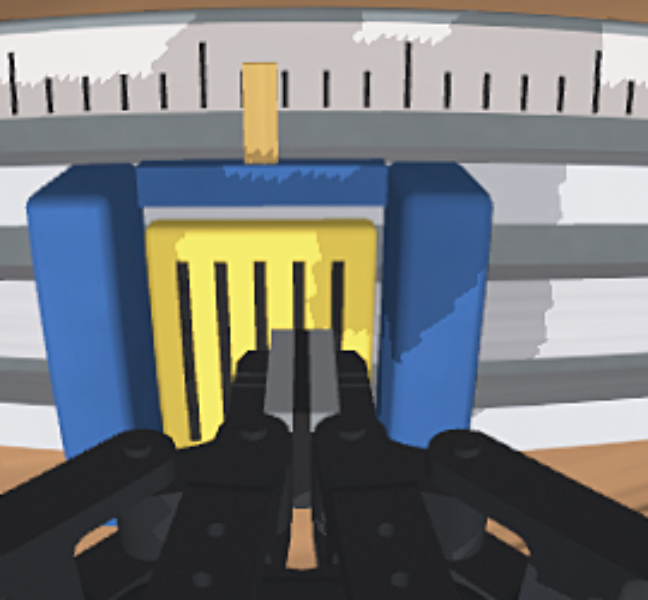

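The fingertips, near (303,330) in the crop, sit inside the room above the pad, slightly toward the red-side end. I'll press down gently.

Emit:
{"op": "step_arm", "data": {
  "moves": [
    {"delta_pos": [0, 0, 0.02], "roll": 0, "jaw": 1},
    {"delta_pos": [0, 0, 0.024], "roll": 0, "jaw": 1},
    {"delta_pos": [0, 0, 0.028], "roll": 0, "jaw": 1},
    {"delta_pos": [0, 0, 0.028], "roll": 0, "jaw": 1}
  ]
}}

```text
clock: 3.08
ee_pos: [510.7, 1.9, 41.4]
tcp_rot: [-180.0, -0.2, -14.2]
wrist_force: [0.3, -1.5, 9.9]
opening: 0.2
grip_force: 4.9
```

Emit:
{"op": "step_arm", "data": {
  "moves": [
    {"delta_pos": [0, 0, 0.003], "roll": 0, "jaw": 1},
    {"delta_pos": [0, 0, 0.004], "roll": 0, "jaw": 1},
    {"delta_pos": [0, 0.006, 0.004], "roll": 0, "jaw": 1},
    {"delta_pos": [0, 0.012, 0.004], "roll": 0, "jaw": 1},
    {"delta_pos": [0, 0.02, 0.004], "roll": 0, "jaw": 1}
  ]
}}

```text
clock: 3.7
ee_pos: [508.1, -8.8, 39.9]
tcp_rot: [-179.9, -0.2, -14.2]
wrist_force: [-1.7, 1.5, 18.9]
opening: -0.2
grip_force: 9.4
```

Emit:
{"op": "step_arm", "data": {
  "moves": [
    {"delta_pos": [0, 0.012, 0], "roll": 0, "jaw": 1},
    {"delta_pos": [0, 0.024, 0], "roll": 0, "jaw": 1},
    {"delta_pos": [0, 0.036, 0], "roll": 0, "jaw": 1},
    {"delta_pos": [0, 0.048, 0], "roll": 0, "jaw": 1},
    {"delta_pos": [0, 0.06, 0], "roll": 0, "jaw": 1}
  ]
}}

```text
clock: 4.32
ee_pos: [499.2, -44.1, 39.9]
tcp_rot: [-179.9, -0.2, -14.2]
wrist_force: [-1.5, 2.3, 19.9]
opening: 0.1
grip_force: 9.6
```

```bash
python3 go.py "[484,-100,40]" -14.2; python3 -c "
from h import *
im,d=snap('wrist','w2');cv2.imwrite('pics/w2b.png',cv2.resize(im[100:350,130:400,::-1],(648,600)))"
```

```text
4.325 [499.2 -44.1  39.9] [-179.9   -0.2  -14.2] delta [-0.0018  0.0965 -0.0003] roll 0.0 open 0.1 F [-1.5  2.3 19.9]
```

View pics/w2b.png

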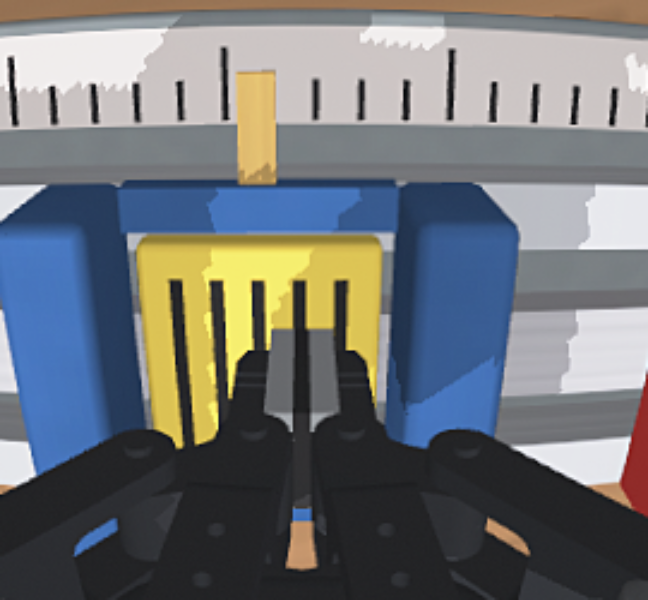

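The carriage is travelling with the fingertip at full press, with the pad at (258,340) and the fingers slightly on the red side. I'll continue.

Emit:
{"op": "step_arm", "data": {
  "moves": [
    {"delta_pos": [-0.001, 0.014, 0], "roll": 0, "jaw": 1},
    {"delta_pos": [-0.002, 0.028, 0], "roll": 0, "jaw": 1},
    {"delta_pos": [-0.002, 0.042, 0], "roll": 0, "jaw": 1},
    {"delta_pos": [-0.002, 0.056, 0], "roll": 0, "jaw": 1},
    {"delta_pos": [-0.002, 0.068, 0], "roll": 0, "jaw": 1}
  ]
}}

```text
clock: 5.0
ee_pos: [489.2, -83.9, 39.9]
tcp_rot: [-179.9, -0.3, -14.2]
wrist_force: [1.3, 0.9, 15.7]
opening: 0.0
grip_force: 7.8
```

Emit:
{"op": "step_arm", "data": {
  "moves": [
    {"delta_pos": [0, 0.008, 0], "roll": 0, "jaw": 1},
    {"delta_pos": [0, 0.016, 0], "roll": 0, "jaw": 1}
  ]
}}

```text
clock: 5.25
ee_pos: [487.0, -93.2, 39.9]
tcp_rot: [-179.9, -0.3, -14.2]
wrist_force: [2.1, 0.7, 15.7]
opening: 0.3
grip_force: 7.8
```

```bash
python3 -c "
from h import *
im,d=snap('wrist','w3');cv2.imwrite('pics/w3b.png',cv2.resize(im[100:350,130:400,::-1],(648,600)))"; python3 go.py "[484,-100,40]" -14.2
```

```text
5.3 [486.9 -93.3  39.9] [-179.9   -0.3  -14.2] delta [-0.0019  0.012  -0.0002] roll -0.0 open -0.2 F [ 1.3  0.3 15.9]
```

View pics/w3b.png

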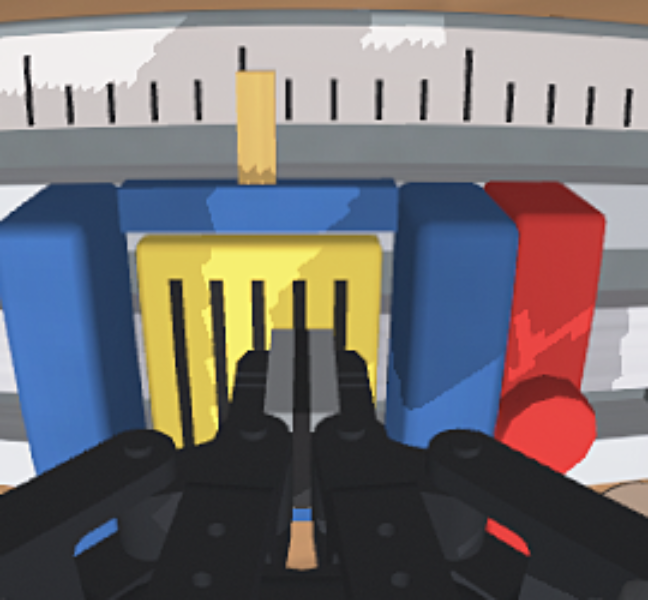

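The carriage end is right beside the red stop, which shows at (550,300). The fingers haven't slipped on the pad yet, so I'll push on slowly until the force shows contact.

Emit:
{"op": "step_arm", "data": {
  "moves": [
    {"delta_pos": [-0.001, 0.004, 0], "roll": 0, "jaw": 1},
    {"delta_pos": [-0.001, 0.008, 0], "roll": 0, "jaw": 1},
    {"delta_pos": [-0.001, 0.012, 0], "roll": 0, "jaw": 1},
    {"delta_pos": [-0.001, 0.012, 0], "roll": 0, "jaw": 1}
  ]
}}

```text
clock: 5.8
ee_pos: [485.3, -97.4, 39.9]
tcp_rot: [-179.8, -0.4, -14.1]
wrist_force: [3.2, 6.9, 14.6]
opening: -0.2
grip_force: 7.3
```

Emit:
{"op": "step_arm", "data": {
  "moves": [
    {"delta_pos": [0, 0.005, 0], "roll": 0, "jaw": 1},
    {"delta_pos": [0, 0.01, 0], "roll": 0, "jaw": 1},
    {"delta_pos": [0, 0.01, 0], "roll": 0, "jaw": 1}
  ]
}}

```text
clock: 6.18
ee_pos: [484.6, -99.7, 39.9]
tcp_rot: [-179.6, -0.4, -13.9]
wrist_force: [3.4, 15.6, 12.6]
opening: -0.1
grip_force: 12.4
```

```bash
python3 -c "
from h import *
im,d=snap('wrist','w4');cv2.imwrite('pics/w4b.png',cv2.resize(im[100:350,130:400,::-1],(648,600)))"; python3 go.py "[484,-100,40]" -14.2
```

```text
6.225 [484.6 -99.7  39.9] [-179.6   -0.4  -13.9] delta [-0.0009  0.0007 -0.0001] roll 0.003 open 0.1 F [ 3.8 16.2 14.6]
```

View pics/w4b.png

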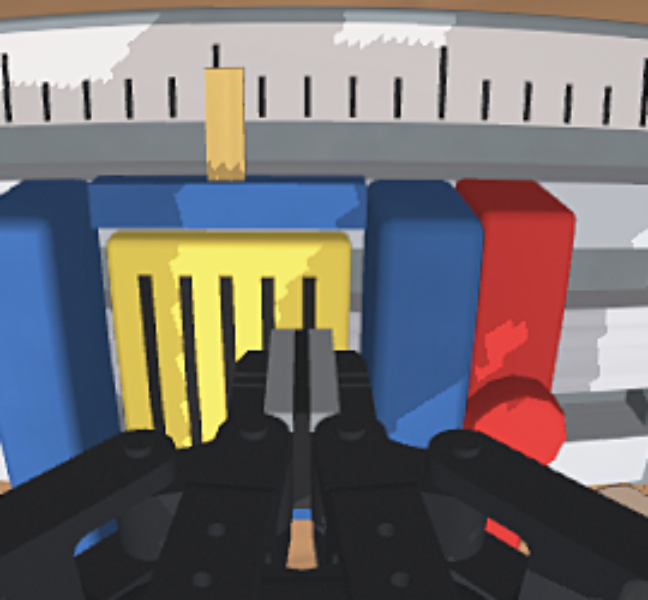

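The pointer hasn't moved against the scale, while the fingers slid on the pad to the red-side end with a 16 N reaction. So the carriage is against the red stop. I'll lift straight up.

Emit:
{"op": "step_arm", "data": {
  "moves": [
    {"delta_pos": [0, 0, -0.01], "roll": 0, "jaw": 1},
    {"delta_pos": [0, 0, -0.02], "roll": 0, "jaw": 1},
    {"delta_pos": [0, 0, -0.06], "roll": 0, "jaw": 1},
    {"delta_pos": [0, 0, -0.14], "roll": 0, "jaw": 1},
    {"delta_pos": [0, 0, -0.2], "roll": 0, "jaw": 1}
  ]
}}

```text
clock: 6.85
ee_pos: [479.8, -105.7, 159.5]
tcp_rot: [-180.0, -0.0, -14.2]
wrist_force: [0.6, -0.8, -1.0]
opening: -0.2
grip_force: 0.0
```

```bash
python3 -c "
from h import *
im,d=snap('wrist','w5');cv2.imwrite('pics/w5b.png',cv2.resize(im[:,:,::-1],(800,600)))"
```

```text
(no output)
```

View pics/w5b.png

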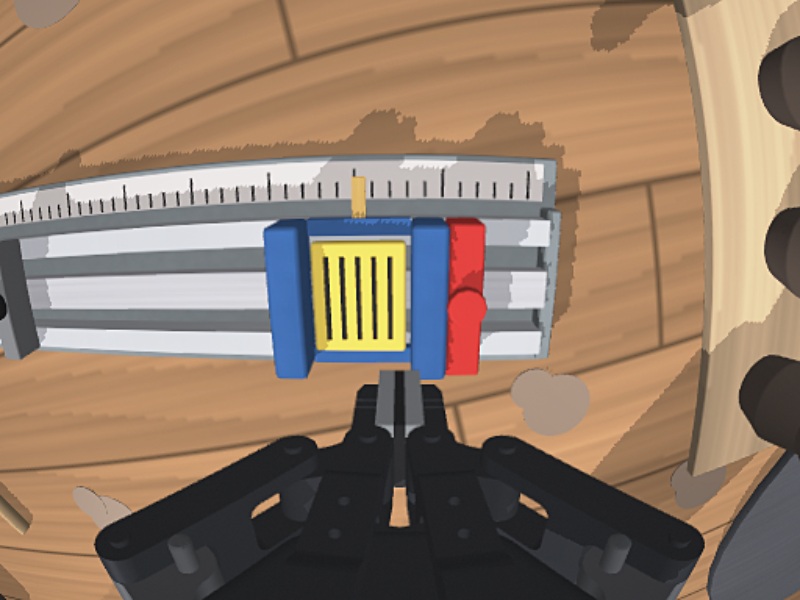

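The carriage's blue end (column 447) sits flush against the red stop, the pad is up, and the vases are untouched.

```bash
python3 -c "
from plant import *
print(job_done())"
```

```text
the job is handed in; nothing more can be done
None
```

I handed the job in with the carriage against the red stop, the pad released and up, and no contact with the vases or spatula; the last wrist picture shows this, but no verdict came back.

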